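# Shut the imaging chamber and hold a window slide in its light path

### The arm

A 7-joint arm with a two-finger parallel gripper is mounted at the origin on the work surface. World frame = base frame: x ahead of the robot, y to its left, z up, the work surface at z = 0. Lengths are in mm, angles in rad, forces in N, time in s.
With the tool pointing down it reaches from about 425 to 875 mm from the base axis. Payload 9.9 kg.
Tool frame: the origin (TCP) lies on the centre line of the jaws, within the pads' length; the fingertips stand tip_reach ahead of it and the grasp point (between the pads) lies 11 mm behind it (tip_reach is the distance from the TCP to the fingertips, in mm); z points along the fingers, y is the line along which they close (so a half turn about z gives the same grasp; the last joint's range is limited). The gripper opens to 85 mm and grips with 20 to 120 N. Pads are 22 mm wide; open, the fingers measure 114 mm over their backs; the gripper's body (76 mm by 85 mm) begins 54 mm behind the grasp point. The pads swing forward as they close: fully open they stand 13 mm farther back than shut.
Start: joints at [1.048, 0.576, 0.025, 1.437, -0.015, 1.129, -0.057], TCP at [286.781, -611.053, 239.289] pointing down, gripper open.
Joint ranges: [-2.76, 2.76], [-0.34, 2.15], [-1.52, 1.57], [0.19, 2.46], [-1.09, 4.23], [0.17, 1.99], [-2.82, 2.82]. Speed limits (rad/s): [2.22, 2.22, 3.01, 3.01, 3.14, 3.14, 3.14].

### API

Orientations are given as [roll, pitch, yaw] about the fixed x, y, z axes, in that order (R = Rz(yaw) Ry(pitch) Rx(roll)).
In Python, from plant import * gives the robot as it stands. The module is installed in compiled form; this text tells all that it offers.
- The arm moves only by the tool carry_out, never from a script. Its arguments are lists of equal length, an entry for each row: "linear": the shift along the tool's x, y, z each as a share of 0.25 m, from -1 to 1, a list of three; "delta_rot": the turn, a rotation vector about the tool's x, y, z each as a share of 180 degrees, from -1 to 1, a list of three; "jaw": the gripper's target within -1 to 1 (shut at 1, half-way at 0, fully open at -1). In form: {"linear": [[x, y, z], ...], "delta_rot": [[ax, ay, az], ...], "jaw": [jaw, ...]}. A call has 1 to 20 rows; each row is the pose to reach, as a shift and turn from the pose commanded when the call began, along the tool's axes at that moment, turning the shorter way round; what a row does not reach only later rows make up. A row lasts 1/10 s, in which the tool goes at most 50 mm and 8.59 degrees, less where a joint would pass 70% of its speed; a pose out of reach is approached as far as the arm can. A call with a number of a shift or a turn outside -1 to 1 is refused whole. A call with a gripper value outside its range is refused whole. The fingers move at their own pace and stop on an object; the grip force is fixed at half the most. Time passes only in rows, so rows that repeat a pose let the fingers close. It gives the time, the measured TCP pose, the force, the opening and the grip force at its end, in the units of the state.
- sense(): the state, without advancing time (a new reading comes with each control period).
- camera(name): name is "scene" or "side" or "wrist"; returns a dict with "pixels" (420x560x3 uint8, blue, green, red), "mtx" (3x3 intrinsics, pixels), "D" ([k1, k2, p1, p2, k3] as OpenCV has them; the pictures are not rectified), "pose" (4x4, takes a point from camera to world coordinates); the wrist camera has in their place "hand_eye" (4x4, takes a point from camera to tool coordinates, whose origin is the TCP and whose axes are the flange's). Camera axes: x right, y down, z forward; pixel columns grow to the right and rows downward; lengths in mm; the calibration is good to about 2 mm. A picture is of the moment at which its call begins: read the wrist's pose just before it. There is no depth.
- finish_job(): hands the job in; it is judged then, once.
Trained networks look in a picture, given as the dict that the camera call returned (one of the last four; its "shot" number tells which), for a name from the list of things; names that differ only in an ending like _2 or _b are one class to them, and where a whole thing is asked for, a point or a joint stands for the part that bears it (a point fixed in the world has none). Each returns a list of dicts, best first, with "score" (0 to 1); they miss things now and then, are a little off and sometimes report something else, mostly with a low value. They report only what shows in the picture. A call takes as long as a camera call. They do not tell look-alikes from the thing itself.
- spot_in(picture, label): "rect" ([centre column, centre row, width, height] in pixels, round what is visible of it).
- outline_of(picture, label): "region" (420x560 bool, what is visible of it) and "rect" ([centre column, centre row, width, height] in pixels, round what is visible of it).
The state is a dict: "clock": time; "q": joint angles; "qd": joint speeds; "effort": joint torques, N m; "tool_pos": TCP position; "ee_rot": TCP orientation; "wrist_force": force on the tool from outside, world axes, zero at the start; "moment": the same for the moment, N m; "opening": finger opening in mm; "finger_force": force on a finger pad.
Only numpy, scipy, OpenCV 4.12 (cv2) and the standard library are available. Lean on these libraries where they do the work, as an engineer would, in place of code of your own. Each camera call takes 0.05 s, during which the arm holds its last target. There are 200 camera calls.

### The job

Press the lid of the white imaging chamber fully shut, past its catch so that it stays down. Then take the slide with the glass window from the stand, pass it window end first, upright, through the narrow slot in the shut lid until the dark line across its blade is level with the rim of the slot's black guide, and finish while still gripping it there, hanging free of the chamber's floor. Do not disturb the blank slide, the dish or the bottle.

Things in the scene. Friction and masses are not known exactly. Their poses are not given: they have to be found in the camera images.
- chamber: White imaging chamber, a fixed hollow box 150 (x) x 180 (y) x 92 mm high without its lid; origin at the centre of its underside on the bench, z up. Its front (-x) faces roughly towards the robot (turned up to 0.3 rad); the lid's hinge runs along its y at the far top edge (75 mm in +x, 92 mm up). Inner floor 8 mm above the bench.
- lid (a joint): Angle of the lid, rad: 0 shut (level), positive with its near edge raised; starts at 0.45 to 0.85. White plate 8 mm thick, 150 mm from hinge to near edge, plus a grey tab 70 mm wide mid-edge ending 172 mm from the hinge. Stays about where left (hinge friction 0.26 N m; may sag slowly). A spring catch resists from about 0.075 to 0.04 rad (about 5 N on the tab); past it the lid drops shut and stays.
- lid_hinge (a point): Point on the hinge axis in the middle of the lid's width, level with the lid's underside; fixed to the chamber, axes as chamber.
- lid_tab (a point): Point on the upper face of the lid's grey press tab, 158 mm from the hinge axis, in the middle of the width; the place to press. Moves with the lid; z is the normal of the lid's upper face. When shut it is 100 mm above the bench.
- slot_mouth (a point): Centre of the lid's slot at the rim of its black guide (5 mm above the lid's upper face; 105 mm above the bench when shut), 75 mm from the hinge; moves with the lid. x across the slot (8 mm wide), y along it (42 mm long), z out of the lid. The slot goes through the 8 mm lid; the guide above it slopes at 45 degrees, widening to about 18 x 52 mm at the rim.
- stand: Fixed grey block 60 (x) x 160 (y) x 26 mm high, origin at the centre of its underside on the bench. It has two pockets 20 mm deep, at y = +40 and -40 mm, their length along its y; one slide stands upright in each (which is in which varies).
- window_slide: The slide to use, loose, 40 to 85 g: aluminium blade 40 (y) x 6 (x) x 80 mm (z), square 26 mm glass window 14 to 40 mm above its lower end, dark line 45 mm above it, white bar handle on top 26 (y) x 12 (x) mm, 80 to 115 mm up. Origin: centre of the lower end, z up. Stands with its lower end 6 mm above the bench; the same turned half round.
- slide_line (a point): Centre of the dark line across the window slide's blade, 45 mm above its lower end; axes as window_slide.
- blank_slide: The other slide, to be left alone: same aluminium blade but solid, without window or line, with a round white knob (26 mm across, 22 mm high) on top. Origin at the centre of its lower end, z up.
- dish: Closed round clear culture dish, 90 mm across, 20 mm high, lying on the bench; origin at the centre of its underside. To be left alone.
- bottle: White bottle 54 mm across, 115 mm high, standing on the bench; origin at the centre of its underside. To be left alone.
Mind the look-alikes: they are no part of the job. There is more than one size of the chamber; the one meant has the size given above.

How it is judged:
By the outcome, as a careful person would: the job done as asked, in the order asked, and still so for the second after the job is handed in, while the arm keeps its last pose, push and grip.
It also fails if it takes over 61 s, if anything falls off the work surface, if the arm or the gripper's body presses on something with over 40 N, if the wrist force passes 120 N, or if a joint passes its speed limit or range.

## Working session

There is one attempt and no reset: what is moved stays moved. The work goes in short steps, Python scripts to look and compute and a tool call to move; the robot and the scene stay as the last step left them, time stands still between calls to the robot, and variables do not carry over. Pictures are saved under pics/ and viewed, at most 10 in all, crops included, and the job is handed in when it is done.

Besides the shell and the picture viewer there is one more tool, called after "Call:" as name(argument=value, ...), one argument or row to a line, values as JSON. carry_out: Moves the arm, as the interface text tells. Its arguments: {"type":"object","properties":{"linear":{"type":"array"},"delta_rot":{"type":"array"},"jaw":{"type":"array"}},"required":["linear","delta_rot","jaw"]}

```bash
mkdir -p pics; python3 - <<'E'
from plant import *
import cv2,numpy as np
print(sense())
ims=[]
for n in["scene","side"]:
    p=camera(n);ims.append(p["pixels"]);print(n,p["mtx"].tolist(),p["D"],np.round(p["pose"],3).tolist())
    for l in["chamber","lid","lid_tab","slot_mouth","stand","window_slide","blank_slide","dish","bottle"]:
        try:print(l,[(round(d["score"],2),np.round(d["rect"]).tolist()) for d in spot_in(p,l)][:4])
        except Exception as e:print(l,e)
    cv2.imwrite(f"pics/{n}0.png",p["pixels"])
E
```

```text
{'clock': 0.0, 'q': array([ 1.04821345,  0.57655215,  0.02481454,  1.43793272, -0.01496983,
        1.12901958, -0.05650748]), 'qd': array([-0.00082703, -0.00082634,  0.00066212, -0.0007305 ,  0.00046915,
        0.00103207,  0.00138313]), 'effort': array([-8.90851152e-04, -7.65764093e+01,  2.24992543e+00, -2.85963732e+01,
        1.54306699e-02,  1.28753288e-02,  1.17779697e-05]), 'tool_pos': array([ 286.58123367, -610.63460484,  238.41981159]), 'ee_rot': array([-3.13986806e+00,  1.02444372e-04,  4.38846957e-01]), 'wrist_force': array([-0.22322744,  0.25532623, -0.71201909]), 'moment': array([0.013643  , 0.00405483, 0.02369199]), 'finger_force': 0.0, 'opening': 84.98230383219635}
scene [[425.4370270532459, 0.0, 277.2962485671144], [0.0, 425.4370270532459, 214.13222237746885], [0.0, 0.0, 1.0]] [-0.07490619  0.          0.          0.          0.        ] [[-0.236, 0.596, -0.767, 1370.984], [0.972, 0.149, -0.183, 265.529], [0.005, -0.789, -0.614, 749.974], [0.0, 0.0, 0.0, 1.0]]
chamber [(0.88, [419.0, 211.0, 107.0, 96.0]), (0.8, [323.0, 315.0, 72.0, 77.0]), (0.57, [311.0, 220.0, 83.0,
[... 963 characters left out ...]
 118.0]), (0.87, [163.0, 220.0, 68.0, 66.0])]
lid [(0.94, [211.0, 350.0, 182.0, 141.0]), (0.81, [160.0, 210.0, 62.0, 42.0]), (0.73, [241.0, 207.0, 95.0, 59.0]), (0.17, [262.0, 180.0, 33.0, 22.0])]
lid_tab [(0.86, [210.0, 351.0, 177.0, 138.0]), (0.85, [161.0, 211.0, 68.0, 52.0])]
slot_mouth [(0.89, [160.0, 212.0, 64.0, 51.0]), (0.7, [209.0, 348.0, 187.0, 140.0]), (0.56, [240.0, 207.0, 95.0, 60.0]), (0.26, [303.0, 145.0, 18.0, 38.0])]
stand [(0.74, [359.0, 187.0, 48.0, 38.0])]
window_slide [(0.63, [359.0, 179.0, 16.0, 36.0])]
blank_slide [(0.52, [372.0, 164.0, 15.0, 31.0])]
dish [(0.79, [265.0, 181.0, 36.0, 20.0]), (0.16, [242.0, 209.0, 92.0, 63.0])]
bottle [(0.85, [301.0, 144.0, 15.0, 38.0])]
```

View pics/scene0.png

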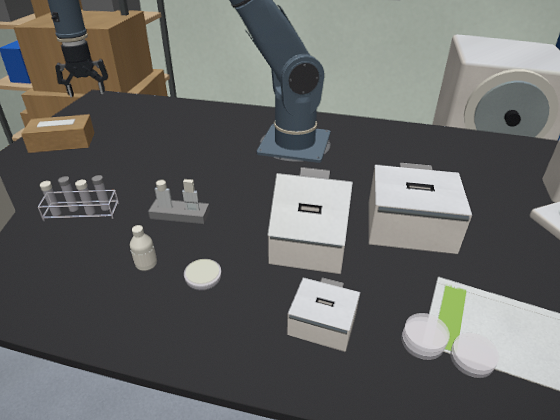

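View pics/side0.png

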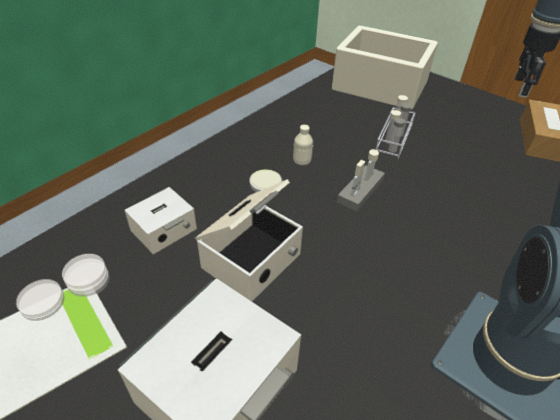

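Scene image: the chambers are the raised-lid one at (310,220), a large shut one at (419,211) and a small shut one at (323,315). The stand is at (180,212), with the barred window slide on the right at (190,194) and the knob slide at (164,195). In the side view the open chamber is at (247,239), and the slides are at (360,179) and (373,164). My candidates are the raised-lid chamber, whose size I'll check, and the slide with the bar handle. I'll check both in one close crop.

```bash
python3 - <<'E'
import cv2,numpy as np
a=cv2.imread("pics/scene0.png");b=cv2.imread("pics/side0.png")
r=lambda im,x,y,w,h,s:cv2.resize(im[y:y+h,x:x+w],None,fx=s,fy=s,interpolation=cv2.INTER_CUBIC)
# 400x300 tiles
t=np.vstack([np.hstack([r(a,260,160,100,120,2.5)[:300].copy() if 0 else r(a,250,160,133,100,3)[:, :399],r(b,180,170,133,100,3)]),
 np.hstack([r(a,145,173,66,50,6)[:, :396],r(b,333,145,66,50,6)]).copy()[:, :792] if 0 else np.hstack([cv2.copyMakeBorder(r(a,145,173,66,50,6),0,0,0,3,0),cv2.copyMakeBorder(r(b,333,150,66,60,5),0,0,0,69,0)[:300]])])
cv2.imwrite("pics/crop1.png",t);print(t.shape)
E
```

```text
(600, 798, 3)
```

View pics/crop1.png

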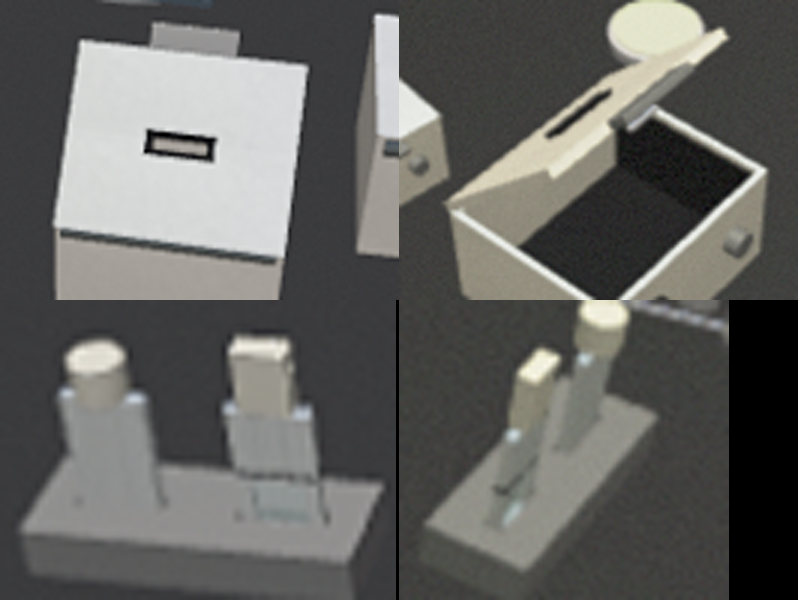

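The crop confirms the choice: the target slide has the bar handle, window and dark line (right in the scene view, nearer in the side view), and the chamber is the open one. I'll fit poses from clicked corners.

```bash
cat > h.py <<'E'
import cv2,numpy as np
from scipy.optimize import least_squares
def proj(P,p,pose=None):
    T=np.linalg.inv(p["pose"] if pose is None else pose)
    return cv2.projectPoints(np.atleast_2d(np.asarray(P,float)),cv2.Rodrigues(T[:3,:3])[0],T[:3,3],p["mtx"],p["D"])[0][:,0]
def place(L,x,y,yaw,z=0):
    c,s=np.cos(yaw),np.sin(yaw);L=np.asarray(L,float)
    return L@np.array([[c,s,0],[-s,c,0],[0,0,1]])+[x,y,z]
def lid(d,y,n,a): return [75-d*np.cos(a)+n*np.sin(a),y,92+d*np.sin(a)+n*np.cos(a)]
def tri(obs,x0=(600,0,50)):
    r=least_squares(lambda X:np.ravel([proj(X,p,T)[0]-uv for p,T,uv in obs]),x0);return r.x,np.abs(r.fun).max()
E
cat > fit.py <<'E'
from plant import *
from h import *
A,B=camera("scene"),camera("side")
t=lambda X,Y,s,ox,oy:(np.array([X,Y])+.5)/s-.5+[ox,oy]
s1=lambda X,Y:t(X,Y,3,250,160); d1=lambda X,Y:t(X-399,Y,3,180,170)
s2=lambda X,Y:t(X,Y-300,6,145,173); d2=lambda X,Y:t(X-399,Y-300,5,333,150)
def ch(v):
    x,y,w,a=v[:4]
    g=lambda P:place([P],x,y,w)
    o=[(A,g(lid(150,-90,8,a)),s1(80,41)),(A,g(lid(150,90,8,a)),s1(308,66)),(A,g(lid(75,0,13,a)),s1(180,146)),
       (A,g(lid(172,-35,8,a)),s1(153,24)),(A,g(lid(172,35,8,a)),s1(240,33)),
       (A,g([75,-90,92]),s1(60,234)),(A,g([75,90,92]),s1(277,263)),
       (B,g([-75,-90,92]),d1(765,172)),(B,g([75,90,92]),d1(450,207)),(B,g(lid(150,-90,8,a)),d1(727,32)),(B,g(lid(75,0,13,a)),d1(580,114))]
    return np.array([proj(P,p)[0]-uv for p,P,uv in o])
r=least_squares(lambda v:ch(v).ravel(),[600,50,0,.6],loss="soft_l1",x_scale=[100,100,.3,.3])
print("chamber",r.x.round(3));print(ch(r.x).round(1).tolist())
def st(v):
    g=lambda P:place([P],*v)
    o=[(A,P,s2(*u)) for P,u in[([-30,-80,26],(75,458)),([-30,80,26],(384,483)),([30,80,26],(350,563)),([30,-80,26],(22,533))]]
    o+=[(B,P,d2(*u)) for P,u in[([-30,-80,26],(657,412)),([-30,80,26],(525,570)),([30,80,26],(427,522))]]
    return np.array([proj(g(P),p)[0]-uv for p,P,uv in o])
for w in(0,.5,-.5):
    r=least_squares(lambda v:st(v).ravel(),[500,-200,w],x_scale=[100,100,.3]);print("stand",r.x.round(3),r.cost)
print(st(r.x).round(1).tolist(),"slides",place([[0,40,6],[0,-40,6]],*r.x).round(1))
print("handle top",tri([(A,None,s2(262,343)),(B,None,d2(541,360))]))
for n,ua,ub in[("dish",(205,274),(265,181)),("bottle",(145,247),(301,144))]:print(n,tri([(A,None,ua),(B,None,ub)]))
E
python3 fit.py
```

```text
chamber [5.54413e+02 1.51620e+02 2.40000e-02 7.27000e-01]
[[0.3, -0.3], [-0.9, 0.6], [-1.0, -0.6], [-0.2, -0.6], [-0.2, -0.2], [-2.9, -3.2], [0.7, -1.8], [-0.3, -0.2], [-1.1, 0.5], [-0.8, 1.8], [-0.8, -0.2]]
stand [ 5.00493e+02 -2.31745e+02  1.03000e-01] 5.495480424380757
stand [ 5.00493e+02 -2.31745e+02  1.03000e-01] 5.495480424380468
stand [ 5.00493e+02 -2.31745e+02  1.03000e-01] 5.495480424380491
[[-1.7, -0.8], [-0.2, -0.5], [-0.2, -1.0], [-0.5, -1.0], [-0.6, 1.1], [-0.5, 0.6], [-1.2, 1.0]] slides [[ 496.4 -192.     6. ]
 [ 504.6 -271.5    6. ]]
handle top (array([ 495.47132931, -192.99963155,  122.51050197]), np.float64(0.9363191088291387))
dish (array([713.20213623, -72.59965016,   9.2243854 ]), np.float64(1.1868945347351314))
bottle (array([ 708.50748311, -223.63652915,   58.53092569]), np.float64(0.9501755958736453))
```

```bash
cat > nav.py <<'E'
# usage: nav.py x y z yaw : shares for carry_out from the measured pose
import sys,numpy as np
from plant import *
from scipy.spatial.transform import Rotation as R
s=sense();p=np.array(s["tool_pos"]);Rc=R.from_euler("xyz",s["ee_rot"])
v=list(map(float,sys.argv[1:5]))
d=Rc.inv().apply(np.array(v[:3])-p)/250
w=(Rc.inv()*R.from_euler("xyz",[np.pi,0,v[3]])).as_rotvec()/np.pi
print("t",s["clock"],"p",p.round(1),"rpy",np.round(s["ee_rot"],3),"F",np.round(s["wrist_force"],1),"lin",d.round(4),"rot",w.round(4),"open",round(s["opening"],1))
E
python3 nav.py 505 151 290 1.595
```

```text
t 1.1 p [ 286.8 -611.1  239.3] rpy [ 3.142 -0.     0.439] F [-0.7 -0.7  0.1] lin [ 2.0852 -2.3886 -0.2028] rot [ 0.    -0.    -0.368] open 85.2
```

Call:
carry_out(
  linear=[
    [0.83,-0.95,-0.2],
    [0.83,-0.95,-0.2],
    [0.83,-0.95,-0.2],
    [0.83,-0.95,-0.2],
    [0.83,-0.95,-0.2],
    [0.83,-0.95,-0.2],
    [0.83,-0.95,-0.2],
    [0.83,-0.95,-0.2],
    [0.83,-0.95,-0.2],
  ],
  delta_rot=[
    [0,0,-0.368],
    [0,0,-0.368],
    [0,0,-0.368],
    [0,0,-0.368],
    [0,0,-0.368],
    [0,0,-0.368],
    [0,0,-0.368],
    [0,0,-0.368],
    [0,0,-0.368],
  ],
  jaw=[1,1,1,1,1,1,1,1,1],
)

```text
clock: 2.0
tool_pos: [374.0, -307.5, 289.8]
ee_rot: [3.141, 0.001, 1.598]
wrist_force: [-0.4, -0.1, 0.5]
opening: 0.2
finger_force: 0.0
```

```bash
python3 nav.py 505 151 290 1.595;python3 - <<'E'
from plant import *
print(sense()["q"])
E
```

```text
t 2.0 p [ 374.  -307.5  289.8] rpy [3.141e+00 1.000e-03 1.598e+00] F [-0.4 -0.1  0.5] lin [ 1.819   0.5734 -0.0019] rot [0.0002 0.0002 0.0009] open 0.2
[ 0.84016746  0.25394157 -0.31954417  1.83726714  0.09071797  1.06356355
  0.5131634 ]
```

Call:
carry_out(
  linear=[
    [0.91,0.28,0],
    [0.91,0.28,0],
    [0.91,0.28,0],
    [0.91,0.28,0],
    [0.91,0.28,0],
    [0.91,0.28,0],
  ],
  delta_rot=[
    [0,0,0],
    [0,0,0],
    [0,0,0],
    [0,0,0],
    [0,0,0],
    [0,0,0],
  ],
  jaw=[1,1,1,1,1,1],
)

```text
clock: 2.6
tool_pos: [439.6, -74.1, 289.6]
ee_rot: [3.14, -0.002, 1.598]
wrist_force: [-0.1, -0.4, 0.7]
opening: 0.0
finger_force: 0.0
```

Call:
carry_out(
  linear=[
    [0.91,0.29,0],
    [0.91,0.29,0],
    [0.91,0.29,0],
    [0.91,0.29,0],
    [0.91,0.29,0],
    [0.91,0.29,0],
    [0.91,0.29,0],
  ],
  delta_rot=[
    [0,0,0],
    [0,0,0],
    [0,0,0],
    [0,0,0],
    [0,0,0],
    [0,0,0],
    [0,0,0],
  ],
  jaw=[1,1,1,1,1,1,1],
)

```text
clock: 3.3
tool_pos: [505.5, 149.9, 288.7]
ee_rot: [-3.14, 0.0, 1.593]
wrist_force: [0.2, -0.2, -0.2]
opening: 0.0
finger_force: 0.0
```

```bash
python3 nav.py 508 151 235 1.595;python3 - <<'E'
from plant import *
from h import *
p=camera("wrist");cv2.imwrite("pics/w1.png",p["pixels"]);print(p["mtx"],p["D"],p["hand_eye"])
E
```

```text
t 3.3 p [505.5 149.9 288.7] rpy [-3.14   0.     1.593] F [ 0.2 -0.2 -0.2] lin [0.0043 0.0104 0.2148] rot [-0.0003  0.0002 -0.0006] open 0.0
[[348.38481833   0.         278.83797325]
 [  0.         348.38481833 207.84179759]
 [  0.           0.           1.        ]] [-0.09177975  0.          0.          0.          0.        ] [[ 1.75187248e-04 -9.65855394e-01 -2.59081698e-01  6.50883347e+01]
 [ 9.99999919e-01  7.53314051e-05  3.95350156e-04 -3.55874843e-02]
 [-3.62334092e-04 -2.59081746e-01  9.65855329e-01 -1.34635302e+02]
 [ 0.00000000e+00  0.00000000e+00  0.00000000e+00  1.00000000e+00]]
```

View pics/w1.png

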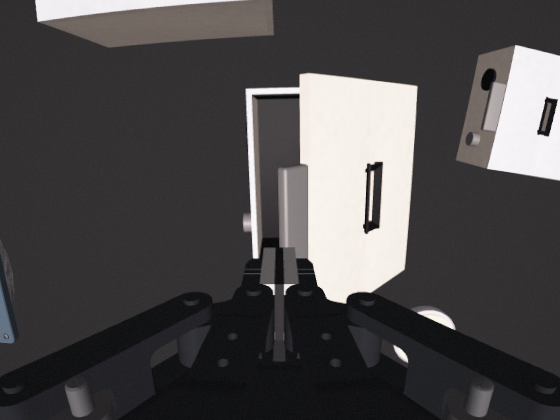

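The wrist view shows the closed fingertips at (279,250), about centred on the tab at (293,215) and the raised lid to its right. I'll follow the tab's arc down.

Call:
carry_out(
  linear=[
    [0,0.08,0.09],
    [0,0.08,0.17],
    [0,0.08,0.21],
    [0,0.08,0.25],
    [0,0.08,0.28],
    [0,0.04,0.33],
    [0,0.0,0.39],
    [0,-0.03,0.45],
    [0,-0.058,0.5],
    [0,-0.07,0.55],
    [0,-0.08,0.59],
    [0,-0.08,0.59],
  ],
  delta_rot=[
    [0,0,0],
    [0,0,0],
    [0,0,0],
    [0,0,0],
    [0,0,0],
    [0,0,0],
    [0,0,0],
    [0,0,0],
    [0,0,0],
    [0,0,0],
    [0,0,0],
    [0,0,0],
  ],
  jaw=[1,1,1,1,1,1,1,1,1,1,1,1],
)

```text
clock: 4.55
tool_pos: [484.6, 149.5, 141.1]
ee_rot: [-3.14, 0.001, 1.595]
wrist_force: [0.6, -0.7, -0.1]
opening: -0.3
finger_force: 0.0
```

```bash
python3 - <<'E'
from plant import *
from h import *
p=camera("wrist")["pixels"];b=camera("side")["pixels"][140:320,150:350]
cv2.imwrite("pics/p2.png",np.hstack([cv2.resize(p,(400,300)),cv2.resize(b,(333,300))]))
E
```

```text
(no output)
```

View pics/p2.png

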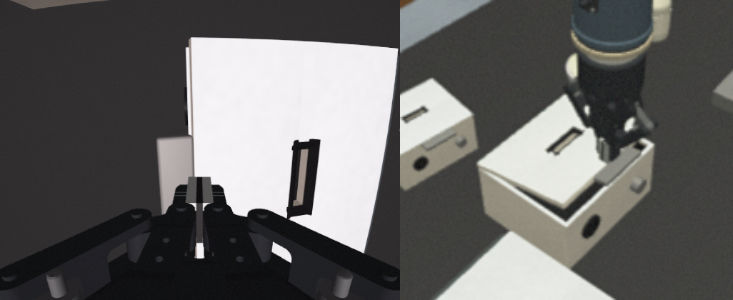

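The lid is nearly down (about 0.2 rad) with the fingertips at the tab's root. I'll press on in small steps.

Call:
carry_out(
  linear=[
    [0,-0.01,0.02],
    [0,-0.02,0.04],
    [0,-0.02,0.06],
    [0,-0.02,0.07],
    [0,-0.02,0.08],
  ],
  delta_rot=[
    [0,0,0],
    [0,0,0],
    [0,0,0],
    [0,0,0],
    [0,0,0],
  ],
  jaw=[1,1,1,1,1],
)

```text
clock: 5.15
tool_pos: [480.1, 149.8, 121.5]
ee_rot: [-3.141, 0.0, 1.595]
wrist_force: [-0.0, 0.3, 0.6]
opening: 0.1
finger_force: 0.3
```

Call:
carry_out(
  linear=[
    [0,0,0.012],
    [0,0,0.024],
    [0,0,0.024],
  ],
  delta_rot=[
    [0,0,0],
    [0,0,0],
    [0,0,0],
  ],
  jaw=[1,1,1],
)

```text
clock: 5.45
tool_pos: [480.1, 149.8, 115.7]
ee_rot: [-3.141, 0.0, 1.595]
wrist_force: [-0.7, 0.2, 0.1]
opening: 0.0
finger_force: 0.0
```

Call:
carry_out(
  linear=[
    [0,0,0.012],
    [0,0,0.016],
    [0,0,0.016],
  ],
  delta_rot=[
    [0,0,0],
    [0,0,0],
    [0,0,0],
  ],
  jaw=[1,1,1],
)

```text
clock: 5.75
tool_pos: [480.2, 149.8, 111.6]
ee_rot: [-3.141, -0.0, 1.595]
wrist_force: [-0.1, -0.6, 0.4]
opening: -0.4
finger_force: 0.0
```

Call:
carry_out(
  linear=[
    [0,0,0.006],
    [0,0,0.01],
    [0,0,0.01],
  ],
  delta_rot=[
    [0,0,0],
    [0,0,0],
    [0,0,0],
  ],
  jaw=[1,1,1],
)

```text
clock: 6.05
tool_pos: [480.3, 149.7, 109.1]
ee_rot: [-3.141, 0.0, 1.595]
wrist_force: [-0.0, 0.1, -0.2]
opening: 0.3
finger_force: 0.0
```

Call:
carry_out(
  linear=[
    [0,0,0.006],
    [0,0,0.012],
    [0,0,0.012],
  ],
  delta_rot=[
    [0,0,0],
    [0,0,0],
    [0,0,0],
  ],
  jaw=[1,1,1],
)

```text
clock: 6.35
tool_pos: [480.5, 149.9, 107.7]
ee_rot: [3.14, 0.0, 1.595]
wrist_force: [-4.2, -2.3, 21.5]
opening: 0.1
finger_force: 10.7
```

```bash
python3 - <<'E'
from plant import *
from h import *
p=camera("wrist")["pixels"];b=camera("side")["pixels"][170:320,190:320]
cv2.imwrite("pics/p3.png",np.hstack([cv2.resize(p,(280,210)),cv2.resize(b,(520,600))[:210*0+600][::1]]) if 0 else cv2.resize(b,(520,600)))
E
```

```text
(no output)
```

View pics/p3.png

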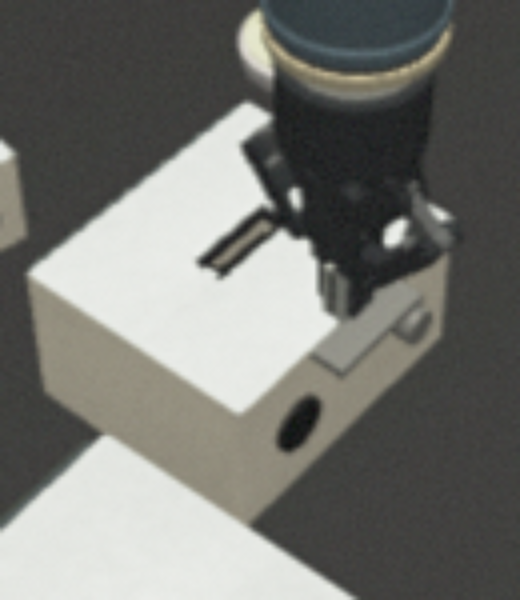

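The lid is shut flat (side view level at (320,250) in the crop, 21 N reaction), and the contact height puts the fingertips about 8 mm ahead of the TCP. Now on to the slide.

Call:
carry_out(
  linear=[
    [0,0,-0.2],
    [0,0,-0.4],
    [-0.1,0,-0.5],
    [-0.3,0,-0.5],
    [-0.5,0,-0.5],
    [-0.7,0,-0.5],
    [-0.7,0,-0.5],
  ],
  delta_rot=[
    [0,0,0],
    [0,0,0],
    [0,0,0],
    [0,0,-0.025],
    [0,0,-0.025],
    [0,0,-0.025],
    [0,0,-0.025],
  ],
  jaw=[1,1,1,1,0,-1,-1],
)

```text
clock: 7.15
tool_pos: [483.9, -33.1, 230.8]
ee_rot: [-3.14, 0.003, 1.663]
wrist_force: [-0.3, 0.9, 0.0]
opening: 43.2
finger_force: 0.0
```

```bash
python3 nav.py 496 -192 220 1.674; sed -n '/^from/p' fit.py >/dev/null; python3 - <<'E'
from plant import *
from h import *
for n in("scene","side"):
    p=camera(n)
    for l in("lid","slot_mouth","window_slide"):print(n,l,[(round(d["score"],2),np.round(d["rect"],1).tolist()) for d in spot_in(p,l)])
    cv2.imwrite(f"pics/{n}4.png",p["pixels"])
E
```

```text
t 7.15 p [483.9 -33.1 230.8] rpy [-3.140e+00  3.000e-03  1.663e+00] F [-0.3  0.9  0. ] lin [-0.6373 -0.0103  0.0453] rot [-0.0005  0.0011 -0.0036] open 43.2
scene lid [(0.76, [308.9, 219.1, 80.1, 45.9]), (0.63, [325.5, 305.0, 68.3, 51.7])]
scene slot_mouth [(0.64, [309.8, 218.8, 83.1, 49.5]), (0.57, [325.1, 303.7, 69.5, 57.2])]
scene window_slide [(0.68, [189.9, 195.1, 15.9, 28.6])]
side lid [(0.95, [249.7, 235.3, 103.4, 77.1]), (0.87, [210.0, 350.4, 179.7, 139.1]), (0.81, [161.2, 209.8, 62.3, 43.5]), (0.35, [357.0, 178.1, 15.0, 37.3])]
side slot_mouth [(0.79, [209.8, 349.9, 183.1, 140.3]), (0.79, [159.2, 211.7, 63.3, 43.5]), (0.62, [248.8, 232.7, 108.9, 76.3])]
side window_slide [(0.49, [357.5, 176.4, 16.6, 37.4])]
```

Call:
carry_out(
  linear=[
    [-0.2,0,0.02],
    [-0.4,0,0.04],
    [-0.6,-0.01,0.045],
    [-0.63,-0.01,0.045],
    [-0.63,-0.01,0.045],
  ],
  delta_rot=[
    [0,0,0],
    [0,0,0],
    [0,0,0],
    [0,0,0],
    [0,0,0],
  ],
  jaw=[-1,-1,-1,-1,-1],
)

```text
clock: 8.05
tool_pos: [498.0, -183.3, 219.6]
ee_rot: [-3.141, -0.0, 1.671]
wrist_force: [-0.2, 0.5, -0.6]
opening: 85.5
finger_force: 0.0
```

```bash
python3 nav.py 496 -192 220 1.674; python3 - <<'E'
from plant import *
from h import *
from scipy.spatial.transform import Rotation as R
s=sense();p=camera("wrist");T=np.eye(4);T[:3,:3]=R.from_euler("xyz",s["ee_rot"]).as_matrix();T[:3,3]=s["tool_pos"]
P=T@p["hand_eye"]
np.savez("w5.npz",pose=P,mtx=p["mtx"],D=p["D"])
c,s_=496.,-192.5
L=[[x,y,z] for z in(80,115) for x in(-6,6) for y in(-13,13)]
uv=proj(place(L,496,-192.5,.103,6),p,P);print(uv.round(1).tolist())
im=p["pixels"].copy()
cv2.imwrite("pics/w5raw.png",im)
for u in uv:cv2.circle(im,tuple(np.round(u).astype(int)),2,(0,0,255),-1)
x,y=uv.mean(0).astype(int);print(x,y)
y0,x0=max(0,y-90),max(0,x-120)
print(x0,y0);cv2.imwrite("pics/w5.png",cv2.resize(im[y0:y0+180,x0:x0+240],None,fx=3.3,fy=3.3))
E
```

```text
t 8.05 p [ 498.  -183.3  219.6] rpy [-3.141 -0.     1.671] F [-0.2  0.5 -0.6] lin [-0.0339 -0.0115 -0.0014] rot [-0.0002 -0.0001 -0.001 ] open 85.5
[[267.9, 225.9], [267.5, 194.6], [282.7, 225.9], [282.7, 194.5], [266.4, 241.1], [265.9, 205.8], [283.2, 241.1], [283.2, 205.7]]
274 216
154 126
```

View pics/w5.png

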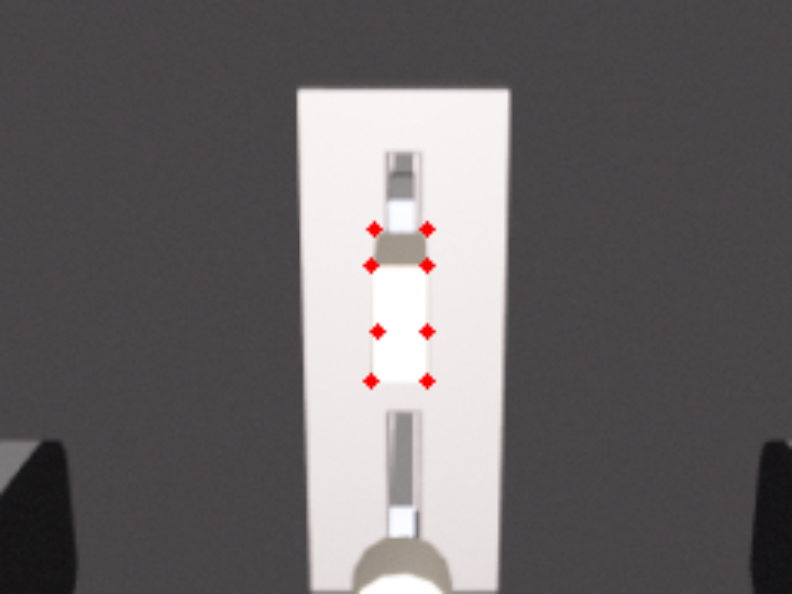

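The wrist view shows the white bar handle at crop (400,325), between the open fingers, and the predicted outline fits within about 0.5 mm. I'll descend and grip.

Call:
carry_out(
  linear=[
    [-0.037,-0.011,0.1],
    [-0.037,-0.011,0.22],
    [-0.037,-0.011,0.34],
    [-0.037,-0.011,0.42],
    [-0.037,-0.011,0.47],
    [-0.037,-0.011,0.498],
    [-0.037,-0.011,0.498],
    [-0.037,-0.011,0.498],
    [-0.037,-0.011,0.498],
    [-0.037,-0.011,0.498],
    [-0.037,-0.011,0.498],
    [-0.037,-0.011,0.498],
    [-0.037,-0.011,0.498],
  ],
  delta_rot=[
    [0,0,0],
    [0,0,0],
    [0,0,0],
    [0,0,0],
    [0,0,0],
    [0,0,0],
    [0,0,0],
    [0,0,0],
    [0,0,0],
    [0,0,0],
    [0,0,0],
    [0,0,0],
    [0,0,0],
  ],
  jaw=[-1,-1,-1,-1,-1,-1,-1,0,1,1,1,1,1],
)

```text
clock: 9.4
tool_pos: [496.3, -191.7, 95.9]
ee_rot: [3.141, 0.0, 1.673]
wrist_force: [-1.2, 0.4, 4.9]
opening: 11.1
finger_force: 58.7
```

Call:
carry_out(
  linear=[
    [0,0,-0.05],
    [0,0,-0.15],
    [0,0,-0.3],
    [0,0,-0.45],
    [0.05,0,-0.6],
    [0.2,0.06,-0.6],
    [0.35,0.11,-0.6],
    [0.5,0.17,-0.6],
    [0.65,0.22,-0.6],
    [0.8,0.28,-0.6],
    [0.92,0.32,-0.6],
    [1.0,0.34,-0.6],
    [1.0,0.34,-0.6],
    [1.0,0.34,-0.6],
    [1.0,0.34,-0.6],
  ],
  delta_rot=[
    [0,0,0],
    [0,0,0],
    [0,0,0],
    [0,0,0],
    [0,0,0],
    [0,0,0.025],
    [0,0,0.025],
    [0,0,0.025],
    [0,0,0.025],
    [0,0,0.025],
    [0,0,0.025],
    [0,0,0.025],
    [0,0,0.025],
    [0,0,0.025],
    [0,0,0.025],
  ],
  jaw=[1,1,1,1,1,1,1,1,1,1,1,1,1,1,1],
)

```text
clock: 10.9
tool_pos: [555.1, 64.5, 245.8]
ee_rot: [-3.141, 0.001, 1.593]
wrist_force: [0.3, -0.2, -0.6]
opening: 11.3
finger_force: 58.5
```

```bash
python3 nav.py 554.4 151.6 240 1.595; python3 - <<'E'
from plant import *
from h import *
from scipy.spatial.transform import Rotation as R
s=sense();p=camera("wrist");T=np.eye(4);T[:3,:3]=R.from_euler("xyz",s["ee_rot"]).as_matrix();T[:3,3]=s["tool_pos"]
P=T@p["hand_eye"];np.savez("w6.npz",pose=P,mtx=p["mtx"],D=p["D"])
cx,cy,w=554.4,151.6,.024
L=[[x,y,105] for x in(-9,9) for y in(-26,26)]+[[x,y,100] for x in(-75,75) for y in(-90,90)]
L2=[[x,y,0] for x in(-3,3) for y in(-20,20)]
uv=proj(place(L,cx,cy,w),p,P)
tp=s["tool_pos"];yw=s["ee_rot"][2]-np.pi/2
u2=proj(place(L2,tp[0],tp[1],yw,tp[2]-89.9),p,P)
print(uv.round(1).tolist(),u2.round(1).tolist())
im=p["pixels"].copy();cv2.imwrite("pics/w6raw.png",im)
for u in uv:cv2.circle(im,tuple(np.round(u).astype(int)),1,(0,0,255),-1)
for u in u2:cv2.circle(im,tuple(np.round(u).astype(int)),1,(0,255,0),-1)
cv2.imwrite("pics/w6.png",cv2.resize(im[0:300,150:450],None,fx=2,fy=2,interpolation=cv2.INTER_CUBIC))
E
```

```text
t 10.9 p [555.1  64.5 245.8] rpy [-3.141e+00  1.000e-03  1.593e+00] F [ 0.3 -0.2 -0.6] lin [0.3484 0.0051 0.0229] rot [-0.      0.0002 -0.0005] open 11.3
[[268.8, 120.2], [268.3, 49.2], [292.1, 120.2], [292.6, 49.1], [190.4, 199.4], [178.7, -37.2], [370.4, 199.2], [381.9, -37.3]] [[274.4, 242.7], [274.2, 185.5], [283.1, 242.7], [283.3, 185.5]]
```

View pics/w6.png

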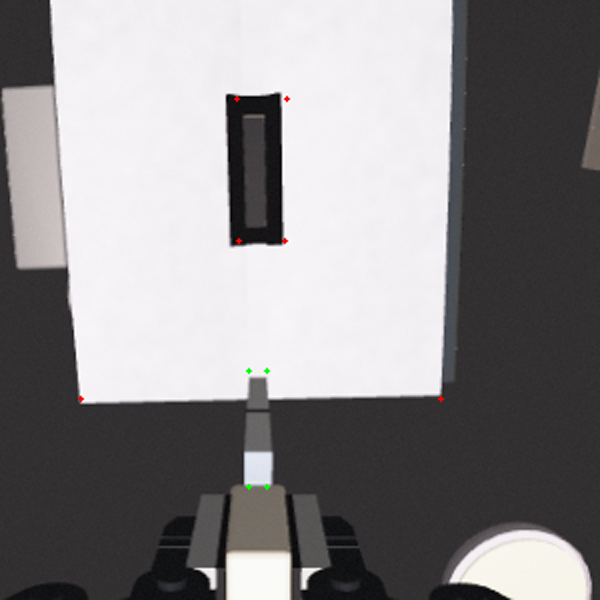

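The wrist view shows the slot guide at crop (256,170) and the blade's lower end at crop (258,378). The slot lies about 2 mm to the left of my model and is turned slightly. I'll refine both from these pixels.

```bash
python3 - <<'E'
from h import *
w=np.load("w6.npz");p={k:w[k] for k in w}
c=lambda X,Y:(np.array([X,Y])+.5)/2-.5+[150,0]
# slot: outer rim + lid near edge + inner
def f(v):
    x,y,yw,a,b=v
    L=[[-a,-b,105],[a,-b,105],[-a,b,105],[a,b,105],[-75,-90,100],[75,-90,100]]
    U=[(231,245),(284,244),(227,95),(281,94),(80,403),(441,396)]
    L+=[[-4,-21,92],[4,-21,92],[-4,21,92],[4,21,92]] if 0 else []
    return np.ravel(proj(place(L,x,y,yw),p)-np.array([c(*u) for u in U]))
r=least_squares(f,[554,151,.03,10,27],x_scale=[1,1,.1,1,1]);print("slot",r.x.round(3),f(r.x).round(1))
# slide: in tool pose 555.1,64.5,245.8
def g(v):
    y,z,t,x,tx=v
    L=[[x+tx*(h-97),y+o+t*(h-97),z+h] for o,h in[(20,0),(20,45),(20,80),(13,80),(13,115)]]
    U=[(258.5,378),(258,410),(258,452),(258,487),(260,550)]
    return np.ravel(proj(np.array(L),p)-np.array([c(*u) for u in U]))
r=least_squares(g,[64.5,155.9,0,555,0],x_scale=[1,1,.01,1,.01]);print("slide y,z0,tilt,x,tx",r.x.round(3),g(r.x).round(1))
J=r.jac;print(np.sqrt(np.diag(np.linalg.inv(J.T@J))))
E
```

```text
slot [5.52248e+02 1.51565e+02 4.30000e-02 1.01170e+01 2.74700e+01] [ 0.   0.1 -0.3  0.1 -0.   0.1  0.2  0.   0.3 -0.2 -0.2 -0.2]
slide y,z0,tilt,x,tx [6.20300e+01 1.53929e+02 2.00000e-03 5.54982e+02 4.00000e-03] [-0.4  0.1  0.1  1.2  0.5  0.2  0.1 -2.4 -0.4  0.9]
[2.90293126e+00 6.93488777e+00 1.91055013e-02 2.41815486e-01
 5.92906631e-03]
```

```bash
python3 nav.py 552.2 152.8 203 1.614
```

```text
t 10.95 p [555.1  64.4 245.7] rpy [-3.141e+00  1.000e-03  1.593e+00] F [-0.3 -0.1 -0.5] lin [ 0.3539 -0.0038  0.1707] rot [-0.      0.0002 -0.0067] open 11.4
```

Call:
carry_out(
  linear=[
    [0.1,0,0],
    [0.2,0,0],
    [0.3,-0.004,0.0],
    [0.354,-0.004,0.05],
    [0.354,-0.004,0.12],
    [0.354,-0.004,0.165],
    [0.354,-0.004,0.165],
    [0.354,-0.004,0.165],
  ],
  delta_rot=[
    [0,0,-0.007],
    [0,0,-0.007],
    [0,0,-0.007],
    [0,0,-0.007],
    [0,0,-0.007],
    [0,0,-0.007],
    [0,0,-0.007],
    [0,0,-0.007],
  ],
  jaw=[1,1,1,1,1,1,1,1],
)

```text
clock: 11.75
tool_pos: [552.3, 153.4, 204.5]
ee_rot: [-3.141, 0.0, 1.616]
wrist_force: [-0.2, 1.5, -1.1]
opening: 11.2
finger_force: 58.5
```

```bash
python3 nav.py 552.2 152.8 203 1.614; python3 - <<'E'
from plant import *
from h import *
from scipy.spatial.transform import Rotation as R
s=sense();p=camera("wrist");T=np.eye(4);T[:3,:3]=R.from_euler("xyz",s["ee_rot"]).as_matrix();T[:3,3]=s["tool_pos"]
P=T@p["hand_eye"];np.savez("w7.npz",pose=P,mtx=p["mtx"],D=p["D"])
uv=proj(place([[x,y,105] for x in(-10.1,10.1) for y in(-27.5,27.5)],552.25,151.57,.043),p,P);print(uv.round(1).tolist())
a=p["pixels"][150:300,205:355];cv2.imwrite("pics/w7raw.png",p["pixels"])
q=camera("side");b=q["pixels"];cv2.imwrite("pics/side7.png",b)
b=b[150:250,200:300]
cv2.imwrite("pics/p7.png",np.hstack([cv2.resize(a,(400,400),interpolation=2),cv2.resize(b,(400,400),interpolation=2)]))
E
```

```text
t 11.75 p [552.3 153.4 204.5] rpy [-3.141  0.     1.616] F [-0.2  1.5 -1.1] lin [-0.0024 -0.0006  0.0061] rot [-0.0001  0.0001  0.0005] open 11.2
[[264.5, 250.1], [263.7, 174.5], [292.5, 250.2], [293.5, 174.5]]
```

View pics/p7.png

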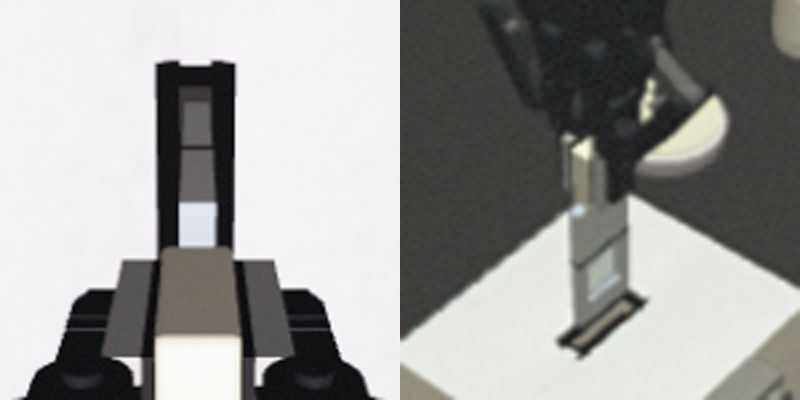

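```bash
python3 - <<'E'
from h import *
w=np.load("w7.npz");p={k:w[k] for k in w}
for z,r in[(114.6,188.2),(114.6,182.6),(159.6,205.1),(194.6,226.1),(194.6,242.6)]:
    s=least_squares(lambda y:proj([552,y[0],z],p)[0][1]-r,[170]);print(z,r,s.x)
a=cv2.imread("pics/w7raw.png")
print([(i,int(a[i,277:282].mean())) for i in range(172,215)])
E
```

```text
114.6 188.2 [171.60015362]
114.6 182.6 [175.34739569]
159.6 205.1 [171.82127458]
194.6 226.1 [171.46757783]
194.6 242.6 [163.79774439]
[(172, 243), (173, 243), (174, 170), (175, 22), (176, 22), (177, 21), (178, 19), (179, 20), (180, 21), (181, 19), (182, 41), (183, 56), (184, 59), (185, 59), (186, 58), (187, 58), (188, 80), (189, 97), (190, 100), (191, 101), (192, 101), (193, 101), (194, 101), (195, 100), (196, 101), (197, 101), (198, 101), (199, 101), (200, 101), (201, 101), (202, 101), (203, 100), (204, 72), (205, 38), (206, 82), (207, 100), (208, 101), (209, 101), (210, 100), (211, 101), (212, 102), (213, 103), (214, 103)]
```

The blade is centred over the slot: its +y edge is at 171.6, so its centre is at y = 151.6 against the slot's 151.57, and x agrees as well. I'll insert it gently.

Call:
carry_out(
  linear=[
    [0,0,0.02],
    [0,0,0.04],
    [0,0,0.06],
    [0,0,0.08],
    [0,0,0.09],
    [0,0,0.1],
    [0,0,0.1],
  ],
  delta_rot=[
    [0,0,0],
    [0,0,0],
    [0,0,0],
    [0,0,0],
    [0,0,0],
    [0,0,0],
    [0,0,0],
  ],
  jaw=[1,1,1,1,1,1,1],
)

```text
clock: 12.55
tool_pos: [552.0, 154.3, 178.9]
ee_rot: [-3.141, 0.0, 1.617]
wrist_force: [-0.6, 0.2, -0.8]
opening: 11.4
finger_force: 58.5
```

Call:
carry_out(
  linear=[
    [0,0,0.02],
    [0,0,0.04],
    [0,0,0.06],
    [0,0,0.08],
    [0,0,0.1],
    [0,0,0.116],
    [0,0,0.116],
    [0,0,0.116],
    [0,0,0.116],
  ],
  delta_rot=[
    [0,0,0],
    [0,0,0],
    [0,0,0],
    [0,0,0],
    [0,0,0],
    [0,0,0],
    [0,0,0],
    [0,0,0],
    [0,0,0],
  ],
  jaw=[1,1,1,1,1,1,1,1,1],
)

```text
clock: 13.45
tool_pos: [552.2, 154.4, 150.5]
ee_rot: [3.141, -0.0, 1.617]
wrist_force: [-0.1, 0.1, -0.4]
opening: 11.2
finger_force: 58.5
```

```bash
python3 - <<'E'
from plant import *
from h import *
from scipy.spatial.transform import Rotation as R
s=sense();print(s["clock"],s["tool_pos"].round(1),np.round(s["wrist_force"],1))
p=camera("wrist");q=camera("side");r=camera("scene")
T=np.eye(4);T[:3,:3]=R.from_euler("xyz",s["ee_rot"]).as_matrix();T[:3,3]=s["tool_pos"];P=T@p["hand_eye"]
np.savez("w8.npz",pose=P,mtx=p["mtx"],D=p["D"])
for n,x in(("w",p),("side",q),("scene",r)):cv2.imwrite(f"pics/{n}8raw.png",x["pixels"])
# predicted line / guide rim rows at the blade's +y edge (wrist) 
print("line y=171.6 z=105",proj([552,171.6,105],p,P),"rim y=179",proj([552,178.9,105],p,P))
a=p["pixels"];print([(i,int(a[i,277:282].mean())) for i in range(145,235)])
z=lambda im,x,y:cv2.resize(im[y:y+100,x:x+66],(264,400),interpolation=2)
print("side",proj([552,151.6,105],q),"scene",proj([552,151.6,105],r))
u=proj([552,151.6,105],q)[0].astype(int);v=proj([552,151.6,105],r)[0].astype(int)
cv2.imwrite("pics/p8.png",np.hstack([cv2.resize(a[140:240,230:330],(400,400),interpolation=2),cv2.resize(q["pixels"][u[1]-40:u[1]+27,u[0]-33:u[0]+34],(400,400),interpolation=2)]))
E
```

```text
13.45 [552.2 154.4 150.5] [-0.1  0.1 -0.4]
line y=171.6 z=105 [[279.77903377 207.06847992]] rim y=179 [[280.42617096 193.76400107]]
[(145, 242), (146, 242), (147, 242), (148, 242), (149, 243), (150, 243), (151, 243), (152, 243), (153, 243), (154, 243), (155, 243), (156, 243), (157, 243), (158, 243), (159, 243), (160, 243), (161, 243), (162, 243), (163, 243), (164, 243), (165, 243), (166, 243), (167, 243), (168, 243), (169, 243), (170, 243), (171, 243), (172, 243), (173, 243), (174, 243), (175, 243), (176, 243), (177, 243), (178, 242), (179, 243), (180, 242), (181, 242), (182, 242), (183, 242), (184, 241), (185, 241), (186, 242), (187, 242), (188, 242), (189, 242), (190, 242), (191, 243), (192, 225), (193, 123), (194, 22), (195, 21), (196, 21), (197, 21), (198, 20), (199, 20), (200, 19), (201, 20), (202, 32), (203, 84), (204, 72), (205, 38), (206, 82), (207, 101), (208, 100), (209, 101), (210, 101), (211, 101), (212, 101), (213, 102), (214, 101), (215, 101), (216, 101), (217, 101), (218, 101), (219, 101), (220, 101), (221, 101), (222, 102), (223, 103), (224, 103), (225, 115), (226, 207), (227, 231), (228, 231), (229, 231), (230, 231), (231, 230), (232, 229), (233, 228), (234, 228)]
side [[250.00935668 229.32954812]] scene [[309.64836061 215.63134197]]
```

View pics/p8.png

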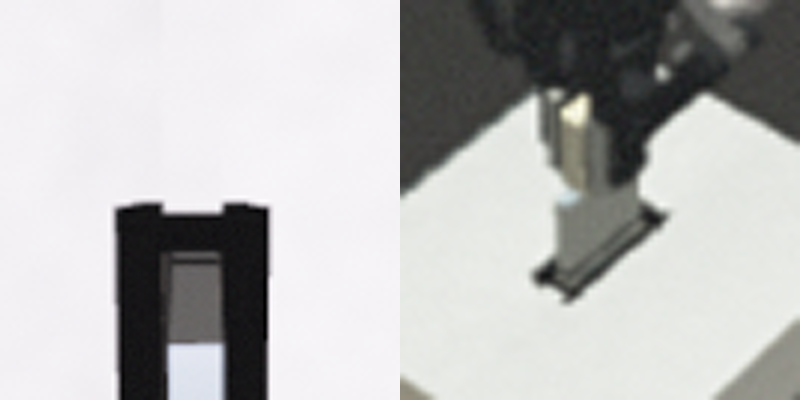

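The slide is in and free of force: the line at crop (195,260) sits at the guide's mouth. With no views left, I'll check the line's height against the rim from the side image's intensity profile.

```bash
python3 - <<'E'
from plant import *
from h import *
q=camera("side");r=camera("scene");print(sense()["tool_pos"].round(2))
for nm,p,x in(("side",q,549.2),("scene",r,555.2)):
    g=cv2.cvtColor(p["pixels"],cv2.COLOR_BGR2GRAY).astype(np.float32)
    zs=np.arange(92,136,2.)
    ys=np.arange(138,166,1.)
    M=np.array([[0. for _ in ys] for _ in zs])
    for dx in(0,):
        uv=np.array([proj([[x-.043*(y-151.6),y,z] for y in ys],p) for z in zs]).astype(np.float32)
        M=cv2.remap(g,uv[...,0].copy(),uv[...,1].copy(),cv2.INTER_LINEAR)
    print(nm,[(int(z),int(a),int(b),int(c)) for z,a,b,c in zip(zs,M[:,:9].mean(1),M[:,9:18].mean(1),M[:,18:].mean(1))])
    # same on the earlier, above-slot picture: line then at z=105+54
    if nm=="side":
        g0=cv2.imread("pics/side7.png",0).astype(np.float32)
        z0=np.arange(146,176,2.)
        uv=np.array([proj([[x-.043*(y-151.6),y,z] for y in ys],p) for z in z0]).astype(np.float32)
        print("before",[(int(z),int(v)) for z,v in zip(z0,cv2.remap(g0,uv[...,0].copy(),uv[...,1].copy(),1).mean(1))])
E
```

```text
[552.17 154.27 150.46]
side [(92, 160, 140, 144), (94, 108, 98, 94), (96, 79, 76, 69), (98, 78, 77, 73), (100, 92, 89, 87), (102, 99, 97, 96), (104, 97, 94, 98), (106, 93, 94, 98), (108, 100, 101, 107), (110, 112, 113, 117), (112, 119, 120, 121), (114, 121, 122, 121), (116, 120, 122, 120), (118, 120, 122, 120), (120, 121, 123, 121), (122, 121, 121, 122), (124, 119, 121, 122), (126, 111, 121, 121), (128, 93, 118, 120), (130, 68, 113, 120), (132, 47, 106, 121), (134, 37, 95, 120)]
before [(146, 159), (148, 158), (150, 158), (152, 156), (154, 148), (156, 133), (158, 112), (160, 95), (162, 95), (164, 107), (166, 118), (168, 121), (170, 121), (172, 120), (174, 120)]
scene [(92, 214, 208, 215), (94, 176, 178, 177), (96, 137, 134, 138), (98, 117, 112, 113), (100, 106, 107, 103), (102, 100, 105, 100), (104, 117, 113, 116), (106, 132, 130, 131), (108, 144, 140, 143), (110, 144, 144, 143), (112, 144, 143, 143), (114, 143, 143, 143), (116, 143, 143, 143), (118, 143, 143, 143), (120, 142, 143, 143), (122, 142, 143, 143), (124, 143, 143, 143), (126, 143, 143, 143), (128, 143, 143, 144), (130, 143, 143, 143), (132, 142, 134, 139), (134, 138, 115, 121)]
```

```bash
python3 - <<'E'
from plant import *
from h import *
import cv2
q=camera("side");r=camera("scene")
F=lambda g,uv:cv2.remap(g,uv[...,0].astype(np.float32).copy(),uv[...,1].astype(np.float32).copy(),cv2.INTER_LINEAR)
ys=np.arange(-13,14,1.)
for nm,p,s,fn in(("side",q,-1,"pics/side7.png"),("scene",r,1,None)):
    g=cv2.cvtColor(p["pixels"],6).astype(np.float32)
    # white->black at outer edge of guide at z=105 height plane: apparent z of a plane at that local x
    zs=np.arange(97,115,.5)
    uv=np.array([proj(place([[s*10.1,y,z] for y in ys],552.25,151.57,.043),p) for z in zs])
    m=F(g,uv).mean(1);print(nm,"rim outer",[(float(z),int(v)) for z,v in zip(zs,m)][::2])
    zs=np.arange(98,114,.5)
    uv=np.array([proj(place([[s*3,y,z] for y in ys],552.25,151.57,.043),p) for z in zs])
    m=F(g,uv).mean(1);print(nm,"face now",[(float(z),int(v)) for z,v in zip(zs,m)][::2])
a=cv2.cvtColor(r["pixels"],6)
E
```

```text
side rim outer [(97.0, 230), (98.0, 227), (99.0, 221), (100.0, 212), (101.0, 196), (102.0, 176), (103.0, 151), (104.0, 126), (105.0, 103), (106.0, 86), (107.0, 76), (108.0, 74), (109.0, 78), (110.0, 85), (111.0, 91), (112.0, 96), (113.0, 97), (114.0, 95)]
side face now [(98.0, 76), (99.0, 82), (100.0, 89), (101.0, 94), (102.0, 96), (103.0, 96), (104.0, 94), (105.0, 92), (106.0, 92), (107.0, 96), (108.0, 101), (109.0, 107), (110.0, 113), (111.0, 118), (112.0, 121), (113.0, 122)]
scene rim outer [(97.0, 218), (98.0, 209), (99.0, 192), (100.0, 171), (101.0, 150), (102.0, 132), (103.0, 119), (104.0, 112), (105.0, 107), (106.0, 103), (107.0, 100), (108.0, 103), (109.0, 110), (110.0, 118), (111.0, 127), (112.0, 134), (113.0, 140), (114.0, 143)]
scene face now [(98.0, 114), (99.0, 110), (100.0, 105), (101.0, 101), (102.0, 101), (103.0, 107), (104.0, 115), (105.0, 123), (106.0, 131), (107.0, 137), (108.0, 142), (109.0, 144), (110.0, 144), (111.0, 143), (112.0, 143), (113.0, 143)]
```

Call:
carry_out(
  linear=[
    [0,0,-0.03],
    [0,0,-0.06],
    [0,0,-0.06],
    [0,0,-0.06],
  ],
  delta_rot=[
    [0,0,0],
    [0,0,0],
    [0,0,0],
    [0,0,0],
  ],
  jaw=[1,1,1,1],
)

```text
clock: 14.2
tool_pos: [552.3, 154.3, 165.8]
ee_rot: [3.141, -0.0, 1.617]
wrist_force: [0.7, -0.2, -1.1]
opening: 11.6
finger_force: 58.5
```

```bash
python3 - <<'E'
from plant import *
from h import *
q=camera("side");r=camera("scene");print(sense()["tool_pos"].round(2))
F=lambda g,uv:cv2.remap(g,uv[...,0].astype(np.float32).copy(),uv[...,1].astype(np.float32).copy(),cv2.INTER_LINEAR)
def prof(im,p,L,pose,zs):
    return F(cv2.cvtColor(im,6).astype(np.float32),np.array([proj(place([[L[0],y,z] for y in L[1]],*pose),p) for z in zs])).mean(1).astype(int).tolist()
ys=np.arange(-12,13,1.)
for nm,p,s in(("side",q,-1),("scene",r,1)):
    z=np.arange(110,132,1.);print(nm,"now",list(zip(z.astype(int).tolist(),prof(p["pixels"],p,(s*3,ys),(552.25,151.57,.043),z))))
    im=cv2.imread(f"pics/{nm}0.png");z=np.arange(41,62,1.);print(nm,"stand (51)",list(zip(z.astype(int).tolist(),prof(im,p,(s*3,ys),(496,-192.5,.103),z))))
# lid shut edges in each camera: near edge z=100 at x=-75 (side), far edge x=75 (scene)
for nm,p,s in(("side",q,-1),("scene",r,1)):
    z=np.arange(90,110,1.);print(nm,"lid edge 100/92",list(zip(z.astype(int).tolist(),prof(p["pixels"],p,(s*75,np.arange(50,80,1.)),(552.25,151.57,.043),z))))
E
```

```text
[552.08 154.23 165.28]
side now [(110, 119), (111, 115), (112, 112), (113, 109), (114, 107), (115, 105), (116, 104), (117, 102), (118, 99), (119, 96), (120, 93), (121, 92), (122, 94), (123, 99), (124, 105), (125, 111), (126, 116), (127, 119), (128, 121), (129, 121), (130, 121), (131, 121)]
side stand (51) [(41, 118), (42, 116), (43, 115), (44, 113), (45, 111), (46, 109), (47, 106), (48, 105), (49, 103), (50, 103), (51, 102), (52, 103), (53, 104), (54, 106), (55, 109), (56, 111), (57, 114), (58, 115), (59, 117), (60, 118), (61, 118)]
scene now [(110, 122), (111, 130), (112, 137), (113, 140), (114, 137), (115, 127), (116, 114), (117, 105), (118, 105), (119, 112), (120, 121), (121, 130), (122, 137), (123, 142), (124, 144), (125, 144), (126, 143), (127, 143), (128, 143), (129, 143), (130, 143), (131, 143)]
scene stand (51) [(41, 146), (42, 146), (43, 144), (44, 139), (45, 129), (46, 118), (47, 108), (48, 106), (49, 111), (50, 120), (51, 127), (52, 133), (53, 138), (54, 142), (55, 144), (56, 144), (57, 144), (58, 144), (59, 143), (60, 143), (61, 143)]
side lid edge 100/92 [(90, 136), (91, 137), (92, 139), (93, 141), (94, 146), (95, 153), (96, 162), (97, 174), (98, 186), (99, 199), (100, 210), (101, 219), (102, 225), (103, 229), (104, 231), (105, 232), (106, 232), (107, 232), (108, 232), (109, 232)]
scene lid edge 100/92 [(90, 91), (91, 91), (92, 93), (93, 99), (94, 112), (95, 132), (96, 155), (97, 176), (98, 192), (99, 203), (100, 211), (101, 215), (102, 216), (103, 217), (104, 217), (105, 217), (106, 217), (107, 217), (108, 217), (109, 217)]
```

In the stand, where the line's true height is 51, the cameras' biases come out at 0 mm (side) and -3 mm (scene). Corrected for those, both put the line at about 120.8 mm, which agrees with the arm's kinematics (120.6). I'll lower it 15.5 mm to 105.

Call:
carry_out(
  linear=[
    [0,0,0.02],
    [0,0,0.04],
    [0,0,0.055],
    [0,0,0.062],
    [0,0,0.062],
    [0,0,0.062],
    [0,0,0.062],
    [0,0,0.062],
  ],
  delta_rot=[
    [0,0,0],
    [0,0,0],
    [0,0,0],
    [0,0,0],
    [0,0,0],
    [0,0,0],
    [0,0,0],
    [0,0,0],
  ],
  jaw=[1,1,1,1,1,1,1,1],
)

```text
clock: 15.1
tool_pos: [552.2, 154.3, 150.0]
ee_rot: [3.141, -0.0, 1.617]
wrist_force: [-0.5, -0.2, -1.3]
opening: 11.1
finger_force: 58.5
```

```bash
python3 - <<'E'
from plant import *
s=sense();print(s["tool_pos"].round(1),s["wrist_force"].round(1),s["finger_force"],s["opening"])
if abs(s["tool_pos"][2]-150)<1.2 and max(abs(s["wrist_force"]))<4: print(finish_job())
E
```

```text
[552.2 154.3 150. ] [-0.5 -0.2 -1.3] 58.523871302604675 11.10958913490006
the job is handed in; nothing more can be done
None
```

I handed the job in at about 15 s: the lid is shut and stayed down, and the window slide is still gripped upright through the slot, its dark line within about 1 mm of the guide rim by my estimate; the hand-in returned no verdict.

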